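# Fit the splined specimen clamp to the torsion tester

### The job

Fit the specimen clamp onto the splined stub of the torsion tester: set its socket over the stub and rock it gently about the stub's axis until the teeth mesh, then push it fully home on the collar and turn clamp and stub together until the clamp's two thumb-screws lie along the tester's length. Press with less than 40 N until the teeth have meshed and never with more than 80 N, leave the other things on the bench where they are, and let go of the clamp at the end.

Things in the scene. Friction and masses are not known exactly. Their poses are not given: they have to be found in the camera images.
- clamp: Bare steel specimen clamp, 94 mm high, 0.3 to 0.6 kg, upright on the bench: below a round socket 51 mm across and 46 mm high, on it a block 56 (x) by 36 (y) mm with an open 8 mm jaw slot along y in its top and a 22 mm thumb-screw out of each x face (axis 78 mm up, 92 mm over both). Origin: centre of the underside, z up, x along the thumb-screws. Either way round is right.
- flats (a point): Middle of the clamp's block, 72 mm above its underside: the place to hold it, by the two flat y faces, 36 mm apart (56 mm long, from 46 to 94 mm above the underside). Axes as the clamp's.
- mouth (a point): Centre of the socket's open mouth (the clamp's underside). Six equal straight inner teeth run the whole 46 mm depth: 27 mm between opposite tips, 37 mm between opposite roots, 5.5 mm wide, centred 30, 90, 150... degrees from the clamp's x. Axes as the clamp's.
- tester: Drive unit of the torsion tester, fixed: a white box 250 mm long (x, from 80 mm in front of the origin to 170 mm beyond) by 160 mm wide, 55 mm high, the far 75 mm raised to 77 mm with two buttons on top. x runs along its length to the raised end. Origin: on the bench below the stub's axis. It takes up to 40 N from the unmeshed clamp, 80 N from the meshed one; 15 mm/s is a safe speed into contact.
- collar (a point): Centre of the top of the round collar (58 mm across, 65 mm above the bench) at the stub's foot; the clamp is home when its underside rests here. Collar and stub are one spindle, turning about the vertical against a brake of about 0.3 N m, so it stays as left (a clamp pressed hard on unmeshed teeth may drag it along). Axes as the tester's: they do not turn with the spindle.
- tooth_tops (a point): Point on the stub's axis level with the tops of its teeth, 23 mm above the collar. Below: six equal straight teeth, 6 mm wide, 35 mm over the tips, 25 mm core. Their angle differs every time and is not measured: see or feel it; it repeats every 60 degrees. Unmeshed, the clamp rests here; meshed, it slides down with 0.1 rad of play either way. Axes as the tester's.
- stub_top (a point): Top of the stub, 43 mm above the collar. From the top: 7 mm of bevel widening from 16 to 25 mm, then 13 mm of plain round nose 25 mm across, which centres the socket with 1 mm of room all round before the teeth meet. As found, the meshed clamp is never square to the tester, so clamp and spindle must be turned together, at most 0.6 rad by the shorter way. Axes as the tester's.
- platen: Bystander: steel compression platen, a 72 mm disc with a thin upright stem, 55 mm high. Origin: centre of the underside.
- weight: Bystander: brass calibration weight with a knob, 44 mm in diameter, 70 mm high. Origin: centre of the underside.
- wrench: Bystander: steel wrench lying on the bench, about 180 mm long along its x. Origin: under its middle.
- pendant: Bystander: orange hand control box lying flat, 130 x 65 x 31 mm. Origin: centre of the underside.
- oil: Bystander: small white bottle, 40 mm in diameter, 100 mm high. Origin: centre of the underside.
Things that resemble listed ones, but are neither listed nor needed, are in the scene too. What is shaped like the clamp but black or purple is not meant.

How it is judged:
On the way:
1. the clamp has meshed with the stub and is fully home on the collar (z of clamp in the frame of collar below 0.003 m and horizontal distance between clamp and collar below 0.004 m and angle between clamp's own z axis and vertical below 0.06 rad), for 0.2 s.
At the end, for the whole second after the job is handed in: The clamp stands at rest, let go, on the stub with its teeth meshed: underside within 3 mm of the collar's top and 4 mm of its centre, upright within 0.06 rad, its thumb-screws along the tester's length within 0.1 rad (either way round) (all of step 1 and angle between the x axis of clamp and the x axis of tester, either way round below 0.1 rad and linear speed of clamp below 0.01 m/s and angular speed of clamp below 0.05 rad/s); the robot touches nothing.
It fails at once if the clamp is pressed against the tester with more than 40 N before the teeth have meshed (underside still more than 15 mm above the collar) (contact force between clamp and tester above 40 N and z of clamp in the frame of collar above 0.015 m).
It fails at once if the clamp is pressed against the tester with more than 80 N (contact force between clamp and tester above 80 N).
It fails at once if a bystander is moved by more than 30 mm (distance of any of platen, weight, wrench, pendant, oil from where it was at the start of the episode above 0.03 m).
It also fails if it takes over 58 s, if anything falls off the work surface, if the arm or the gripper's body presses on something with over 40 N, if the wrist force passes 120 N, or if a joint passes its speed limit or range.

### The arm

A 6-joint arm with a two-finger parallel gripper is mounted at the origin on the work surface. World frame = base frame: x ahead of the robot, y to its left, z up, the work surface at z = 0. Lengths are in m, angles in rad, forces in N, time in s.
With the tool pointing down it reaches from about 0.35 to 0.975 m from the base axis. Payload 4.9 kg.
Tool frame: the origin (TCP) lies midway between the tips of the shut fingers; the grasp point (between the pads) lies 19 mm behind it; z points along the fingers, y is the line along which they close (so a half turn about z gives the same grasp; the last joint's range is limited). The gripper opens to 85 mm and grips with 20 to 120 N. Pads are 22 mm wide; open, the fingers measure 114 mm over their backs; the gripper's body (76 mm by 85 mm) begins 54 mm behind the grasp point. The pads swing forward as they close: fully open they stand 13 mm farther back than shut.
Start: joints at [-1.431, 0.053, 1.613, -0, 1.476, -0.119], TCP at [0.16, -0.604, 0.231] pointing down, gripper open.
Joint ranges: [-3.01, 3.01], [-1.01, 2.22], [0.06, 2.58], [-1.02, 4.17], [0.09, 2.62], [-3.14, 3.14]. Speed limits (rad/s): [2.57, 2.57, 3.14, 3.14, 3.14, 3.14].

### API

Orientations are given as a rotation vector (axis times angle).
In Python, from station import telemetry, optics, ctrl gives the robot as it stands.
- The arm moves only by the shell command python3 -m pendant 'ROWS' [FORCE]. ROWS is JSON, one flat list of numbers, 7 for each row, row after row: the turn, a rotation vector about the tool's x, y, z as a fraction of full scale, then the shift along the tool's x, y, z as a fraction of full scale, then the opening, from 0 (shut) to 1 (fully open). In form: [ax, ay, az, tx, ty, tz, fingers, ax, ay, az, tx, ty, tz, fingers, ...]. A call has 1 to 12 rows; each row is the pose to reach, as a shift and turn from the pose commanded when the call began, along the tool's axes at that moment; what a row does not reach only later rows make up. Full scale, the value 1, is 300 mm for a shift and 30 degrees for a turn. A row lasts 1/8 s, in which the tool goes at most 62.5 mm and 10.7 degrees, less where a joint would pass 70% of its speed; a pose out of reach is approached as far as the arm can. A call with a number of a shift or a turn outside -1 to 1 is refused whole. A call with a gripper value outside its range is refused whole. The fingers move at their own pace and stop on an object; FORCE is the grip in N (left out, the last holds). Time passes only in rows, so rows that repeat a pose let the fingers close. It gives the time, the measured TCP pose, the force, the opening and the grip force at its end, in the units of the state.
- telemetry.get_obs(): the state, without advancing time (a new reading comes with each control period).
- optics.get_image(name): name is "scene" or "top" or "wrist"; returns a dict with "image" (420x560x3 uint8, red, green, blue), "depth" (420x560 float32, m along the optical axis (not along the pixel's ray), 0 where there is no reading), "fx", "fy", "cx", "cy" (pixels), "dist_coeffs" ([k1, k2, p1, p2, k3] as OpenCV has them; the pictures are not rectified), "rvec" (rotation vector, rad) and "tvec" (3), from world to camera coordinates, as OpenCV has them. Camera axes: x right, y down, z forward; pixel columns grow to the right and rows downward; lengths in m; the calibration is good to about 2 mm. A picture is of the moment at which its call begins.
- ctrl.finish_job(): hands the job in; it is judged then, once.
The state is a dict: "t": time; "q": joint angles; "dq": joint speeds; "effort": joint torques, N m; "tool_pos": TCP position; "tool_rot": TCP orientation; "contact_force": force on the tool from outside, world axes, zero at the start; "wrist_torque": the same for the moment, N m; "opening": finger opening in m; "grip_force": force on a finger pad.
Only numpy, scipy, OpenCV 4.12 (cv2) and the standard library are available. Lean on these libraries where they do the work, as an engineer would, in place of code of your own. Each camera call takes 0.05 s, during which the arm holds its last target. There are 200 camera calls.

## Working session

There is one attempt and no reset: what is moved stays moved. The work goes in short steps, Python scripts to look and compute and a shell command to move; the robot and the scene stay as the last step left them, time stands still between calls to the robot, and variables do not carry over. Pictures are saved under pics/ and viewed, at most 10 in all, crops included, and the job is handed in when it is done.

```bash
ls; mkdir -p pics; cat > h.py <<'E'
import numpy as np, cv2
from scipy.spatial.transform import Rotation as R
from station import telemetry, optics, ctrl
def grab(name):
    d=optics.get_image(name); np.save(f'/tmp/{name}.npy',d,allow_pickle=True); return d
def load(name): return np.load(f'/tmp/{name}.npy',allow_pickle=True).item()
def cloud(d):
    h,w=d['depth'].shape
    K=np.array([[d['fx'],0,d['cx']],[0,d['fy'],d['cy']],[0,0,1]])
    uv=np.stack(np.meshgrid(np.arange(w),np.arange(h)),-1).reshape(-1,1,2).astype(float)
    n=cv2.undistortPoints(uv,K,np.array(d['dist_coeffs'],float)).reshape(-1,2)
    z=d['depth'].reshape(-1,1)
    p=np.hstack([n*z,z])
    M=R.from_rotvec(np.ravel(d['rvec'])).as_matrix()
    W=(p-np.ravel(d['tvec']))@M
    W[z[:,0]<=0]=np.nan
    return W.reshape(h,w,3)
def save(d,fn,crop=None,s=1):
    im=d['image'][:,:,::-1]
    if crop: im=im[crop[1]:crop[3],crop[0]:crop[2]]
    cv2.imwrite(fn,cv2.resize(im,None,fx=s,fy=s,interpolation=cv2.INTER_CUBIC))
E
python3 - <<'E'
from h import *
a=grab('top');b=grab('scene')
save(a,'pics/top.png',s=1.4);save(b,'pics/scene.png',s=1.4)
E
```

```text
pics
```

View pics/top.png

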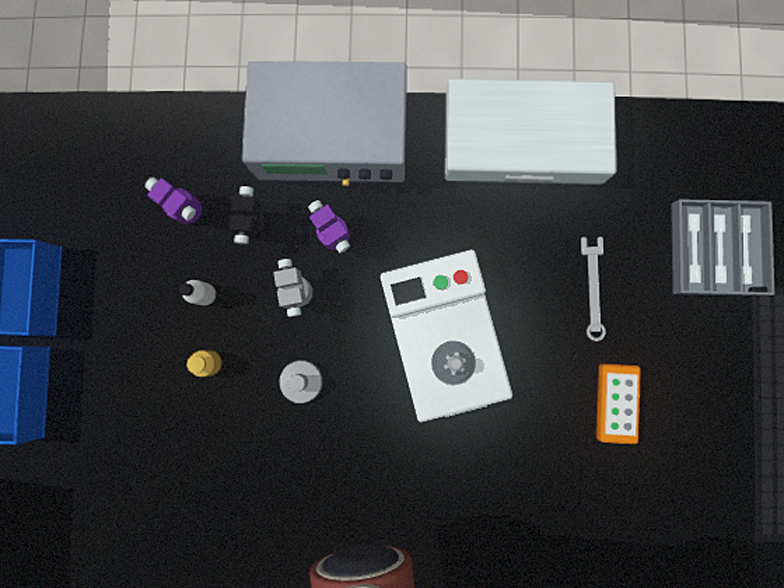

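View pics/scene.png

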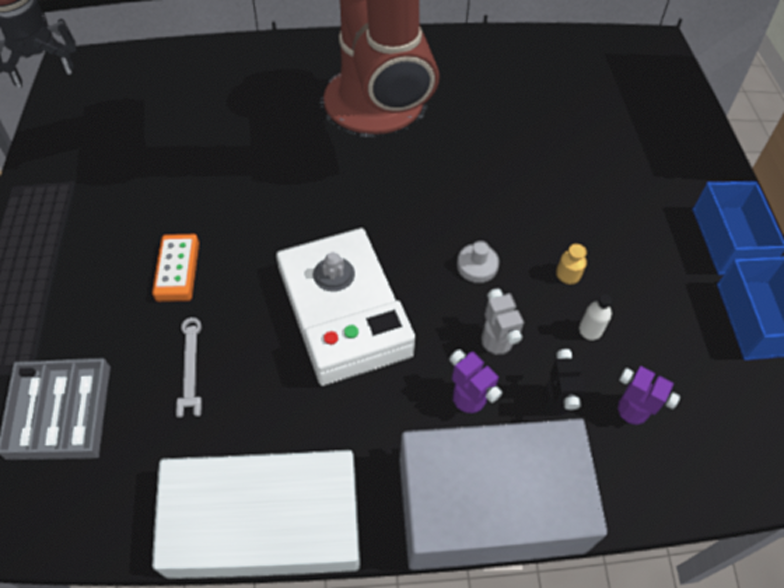

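Clamp-shaped things in the top view are steel at (289,287), purple at (174,200) and (329,226), and black at (243,214). Only the steel one fits "bare steel". The tester's stub is at (454,362) and its raised end is toward (435,280). Next I'll measure and take one confirming crop.

```bash
python3 - <<'E'
from h import *
a=load('top');b=load('scene')
for nm,d in(('top',a),('scene',b)):
    W=cloud(d)
    print(nm,'bench z',np.nanmedian(W[350:370,100:250,2]) if nm=='top' else '')
    # clamp
    c=W[205,206] if nm=='top' else W[220,362]
    P=W.reshape(-1,3); C=d['image'].reshape(-1,3).astype(int)
    near=np.hypot(P[:,0]-c[0],P[:,1]-c[1])<0.075
    m=near&(P[:,2]>0.087)&(P[:,2]<0.1)
    r=cv2.minAreaRect(P[m,:2].astype(np.float32)*1000); print('clamp c',c,'top',m.sum(),P[m].mean(0),r)
    m2=near&(P[:,2]>0.06)&(P[:,2]<0.092)&(C.min(1)>190); print('screws',m2.sum())
    if m2.sum()>10:
        q=P[m2]; k=cv2.kmeans(q[:,:2].astype(np.float32),2,None,(3,50,1e-6),5,0)[2]
        v=k[0]-k[1]; print(k,np.hypot(*v),np.arctan2(v[1],v[0]),k.mean(0))
    # tester top z 0.055
    s=W[258,324] if nm=='top' else W[190,237]
    near=np.hypot(P[:,0]-s[0],P[:,1]-s[1])<0.25
    m=near&(P[:,2]>0.050)&(P[:,2]<0.082)&(C.min(1)>130)&(P[:,1]<0.05+s[1]+.1)
    r=cv2.minAreaRect(P[m,:2].astype(np.float32)*1000); print('tester',s,r)
    m=near&(P[:,2]>0.072)&(P[:,2]<0.082)&(np.hypot(P[:,0]-s[0],P[:,1]-s[1])>.07);r=cv2.minAreaRect(P[m,:2].astype(np.float32)*1000); print('raised',r,m.sum())
    m=(np.hypot(P[:,0]-s[0],P[:,1]-s[1])<.05)&(P[:,2]>0.061)&(P[:,2]<0.070)
    r=cv2.minEnclosingCircle(P[m,:2].astype(np.float32)*1000); print('collar',r,P[m].mean(0))
    m=(np.hypot(P[:,0]-s[0],P[:,1]-s[1])<.05)&(P[:,2]>0.103); print('stubtop',P[m].mean(0),m.sum())
c1=cv2.resize(a['image'][160:250,170:260],(400,400),interpolation=2);c2=cv2.resize(a['image'][235:285,295:350],(400,400),interpolation=2)
cv2.imwrite('pics/crop.png',np.hstack([c1,c2])[:,:,::-1])
o=telemetry.get_obs();print(o['tool_pos'],o['tool_rot'],o['opening'],R.from_rotvec(o['tool_rot']).as_matrix().round(3))
E
```

```text
top bench z -0.0012822295873040923
clamp c [0.61228583 0.17394812 0.05931289] top 395 [0.60973207 0.16945985 0.09278469] ((610.3172607421875, 170.0560302734375), (91.08102416992188, 36.70844268798828), 12.961371421813965)
screws 58
[[0.5710348  0.16300204]
 [0.6490801  0.18024793]] 0.07992803 -2.9241147 [0.6100575  0.17162499]
tester [ 0.49881629 -0.09518463  0.1088549 ] ((538.990966796875, -85.83924102783203), (249.61322021484375, 158.6917724609375), 16.12865447998047)
raised ((623.2938232421875, -31.017837524414062), (229.1129608154297, 112.56916809082031), 89.60980987548828) 2080
collar ((493.7623291015625, -98.2265396118164), 30.60310935974121) [ 0.49580342 -0.09765258  0.06458681]
stubtop [ 0.49614487 -0.09843897  0.10656588] 74
scene bench z 
clamp c [0.60518699 0.17457329 0.09095741] top 368 [0.61107956 0.17058859 0.09218775] ((610.4251708984375, 170.6638641357422), (93.40608215332031, 37.7611083984375), 11.761981964111328)
screws 59
[[0.6502509  0.1809511 ]
 [0.5728756  0.16277942]] 0.07948048 0.23067097 [0.61156327 0.17186525]
tester [ 0.50719836 -0.09747104  0.091252  ] ((541.6175537109375, -83.27732849121094), (249.07723999023438, 160.66163635253906), 16.186359405517578)
raised ((624.727783203125, -31.695472717285156), (223.4263916015625, 113.15081787109375), 88.87140655517578) 1939
collar ((495.6783142089844, -94.21634674072266), 31.157548904418945) [ 0.50482459 -0.09605834  0.06416524]
stubtop [ 0.49669238 -0.09644449  0.10619385] 51
[ 0.15985352 -0.60362626  0.23016355] [-3.11345341e+00 -4.05095770e-01  3.23239691e-05] 0.08528294510854594 [[ 0.967  0.256 -0.   ]
 [ 0.256 -0.967  0.002]
 [ 0.    -0.002 -1.   ]]
```

View pics/crop.png

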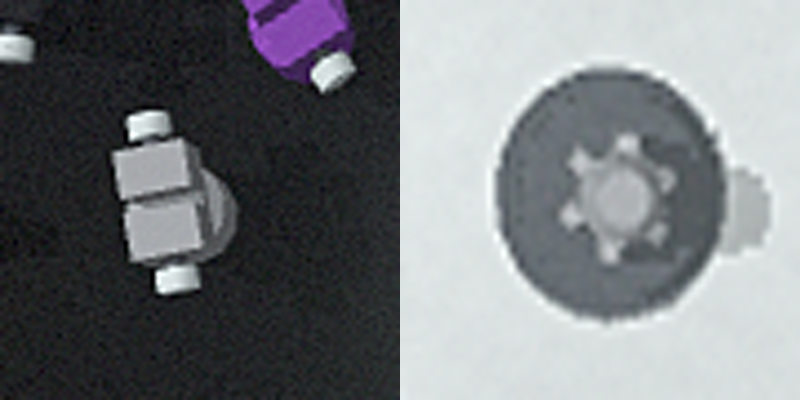

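The crop confirms the steel clamp with two white thumb-screws, centre about (0.611, 0.1705), x at about 12.7°. The stub is at about (0.4965, −0.0975), the tester yaw is 16.15°, and the six teeth sit near −10.5° mod 60. Next I'll move toward the clamp and look at the stub from above on the way.

```bash
python3 -m pendant '[0,0,0,0.72,-0.7,-0.2,1, 0,0,0,0.72,-0.7,-0.2,1, 0,0,0,0.72,-0.7,-0.2,1, 0,0,0,0.72,-0.7,-0.2,1, 0,0,0,0.72,-0.7,-0.2,1, 0,0,0,0.72,-0.7,-0.2,1]'
python3 -m pendant '[0,0,0,0.72,-0.7,0,1, 0,0,0,0.72,-0.7,0,1, 0,0,0,0.72,-0.7,0,1, 0,0,0,0.72,-0.7,0,1, 0,0,0,0.72,-0.7,0,1, 0,0,0,0.72,-0.7,0,1, 0,0,0,0.72,-0.7,0,1]'
python3 - <<'E'
from h import *
d=grab('wrist');save(d,'pics/w1.png',s=1.4)
E
```

```text
t: 0.85
tool_pos: [0.3167, -0.3436, 0.2924]
tool_rot: [3.112, 0.413, 0.002]
contact_force: [0.1, -0.9, -0.4]
opening: 0.0854
grip_force: 0.0
t: 1.72
tool_pos: [0.4698, -0.0884, 0.2905]
tool_rot: [3.115, 0.404, -0.002]
contact_force: [-0.5, -0.9, -0.5]
opening: 0.0855
grip_force: 0.0
```

View pics/w1.png

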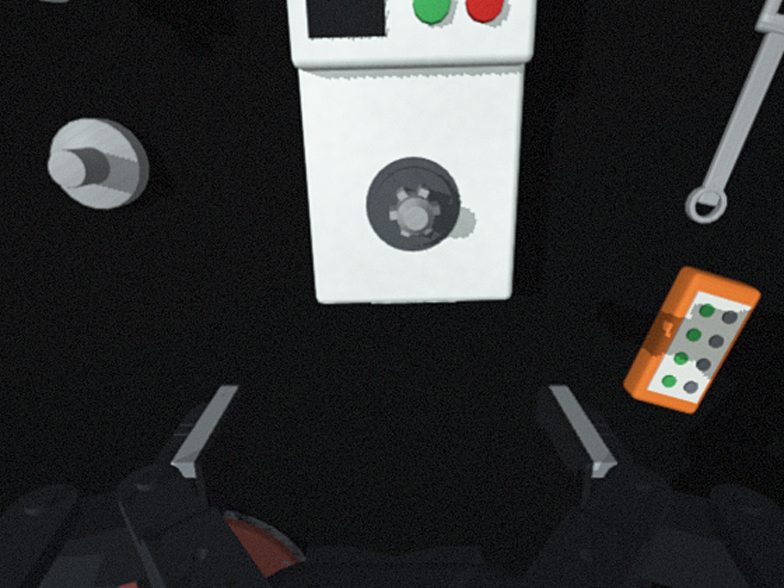

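The stub is at (413,208) with its six teeth visible. I'll measure the tooth phase and the axis.

```bash
python3 - <<'E'
from h import *
for n in('wrist','top'):
    d=load(n);W=cloud(d);P=W.reshape(-1,3);C=d['image'].reshape(-1,3).astype(int)
    s=np.array([.4965,-.0975]);r=np.hypot(*(P[:,:2]-s).T)
    m=(r<.04)&(P[:,2]>.061)&(P[:,2]<.069);print(n,'collar',cv2.minEnclosingCircle(P[m,:2].astype(np.float32)*1000))
    m=(r<.02)&(P[:,2]>.105);print('top',P[m].mean(0),m.sum())
    m=(r<.03)&(P[:,2]>.083)&(P[:,2]<.093);q=P[m];c=cv2.minEnclosingCircle(q[:,:2].astype(np.float32)*1000);print('teeth',c,m.sum(),q[:,2].mean())
    for s0 in (s,np.array(c[0])/1000):
        v=q[:,:2]-s0;rr=np.hypot(*v.T);k=(rr>.0135)&(rr<.019);a=np.arctan2(v[k,1],v[k,0]);z=np.exp(6j*a).mean();print(np.degrees(np.angle(z))/6,abs(z),k.sum())
    m=(np.hypot(P[:,0]-.55,P[:,1]+.08)<.25)&(P[:,2]>.05)&(P[:,2]<.06)&(C.min(1)>130);print(cv2.minAreaRect(P[m,:2].astype(np.float32)*1000))
# intensity based: unroll at z=.088 through the projection (top of teeth brighter)
    K=np.array([[d['fx'],0,d['cx']],[0,d['fy'],d['cy']],[0,0,1]])
    g=cv2.cvtColor(d['image'],cv2.COLOR_RGB2GRAY).astype(np.float32)
    th=np.radians(np.arange(0,360,2));acc=0
    for rad in(.014,.0155,.017):
        X=np.c_[s[0]+rad*np.cos(th),s[1]+rad*np.sin(th),0*th+.088]
        uv=cv2.projectPoints(X,np.ravel(d['rvec']),np.ravel(d['tvec']),K,np.array(d['dist_coeffs'],float))[0].reshape(-1,1,2).astype(np.float32)
        acc=acc+cv2.remap(g,uv[:,:,0],uv[:,:,1],1).ravel()
    z=(acc*np.exp(6j*th)).sum();print('int phase',np.degrees(np.angle(z))/6)
E
```

```text
wrist collar ((494.65875244140625, -95.92675018310547), 29.094303131103516)
top [ 0.48985421 -0.10334858  0.35411582] 5228
teeth ((494.8052062988281, -96.18270111083984), 17.521005630493164) 204 0.08709422111569858
-7.573488377091246 0.5864561801055224 128
-8.647612260131234 0.7648195375629712 144
((480.0867919921875, -11.818161010742188), (175.5148162841797, 329.0813293457031), 15.828956604003906)
int phase -5.742898433427569
top collar ((493.7623291015625, -98.2265396118164), 30.60310935974121)
top [ 0.49596524 -0.09840689  0.10749486] 54
teeth ((495.15692138671875, -98.1135482788086), 17.56162452697754) 40 0.08721274535334127
-9.195879378547263 0.7042668068902662 30
-8.826061898583365 0.7700924010723031 32
((506.421875, -16.108444213867188), (357.1526794433594, 209.30056762695312), 88.75363159179688)
int phase -8.751099690943107
```

```bash
python3 -m pendant '[0,0,-0.05,0.4,-0.7,0,1, 0,0,-0.05,0.4,-0.7,0,1, 0,0,-0.05,0.4,-0.7,0,1, 0,0,-0.05,0.4,-0.7,0,1, 0,0,-0.05,0.4,-0.7,0,1, 0,0,-0.05,0.4,-0.7,0,1]'
python3 - <<'E'
from h import *
d=grab('wrist');save(d,'pics/w2.png',s=1)
W=cloud(d);P=W.reshape(-1,3)
m=(np.hypot(P[:,0]-.611,P[:,1]-.1705)<.06)&(P[:,2]>.088)&(P[:,2]<.1)
print(m.sum(),P[m].mean(0) if m.any() else '',cv2.minAreaRect(P[m,:2].astype(np.float32)*1000) if m.any() else '')
E
```

```text
t: 2.52
tool_pos: [0.5324, 0.1445, 0.291]
tool_rot: [3.109, 0.443, -0.001]
contact_force: [0.7, 0.1, -0.6]
opening: 0.0851
grip_force: 0.0
2245 [0.60956841 0.17224421 0.09281114] ((608.9633178710938, 172.1001434326172), (90.81510925292969, 35.99174880981445), 12.736767768859863)
```

View pics/w2.png

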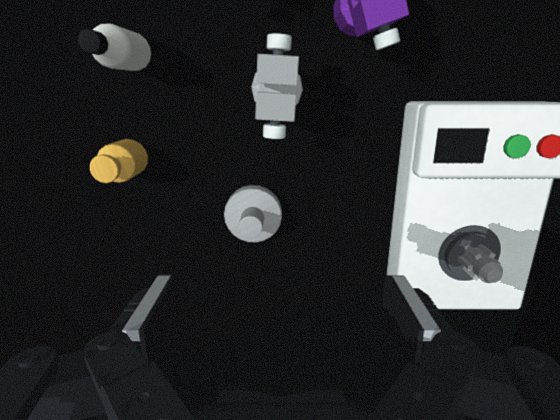

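The clamp is at (275,87), centre (0.609, 0.172), yaw 12.7°. The platen at (252,214) is clear of the fingers. Moving above it.

```bash
python3 -m pendant '[0,0,0.117,0.271,-0.017,0.2,1, 0,0,0.117,0.271,-0.017,0.2,1, 0,0,0.117,0.271,-0.017,0.45,1, 0,0,0.117,0.271,-0.017,0.45,1, 0,0,0.117,0.271,-0.017,0.45,1]'
python3 - <<'E'
from h import *
d=grab('wrist');save(d,'pics/w3.png',s=1)
o=telemetry.get_obs();M=R.from_rotvec(o['tool_rot']).as_matrix();print(M.round(4))
e=M.T@(np.array([.609,.172,.053])-o['tool_pos']);print(o['tool_pos'],e/.3,np.degrees(np.arctan2(M[1,0],M[0,0])))
E
```

```text
t: 3.2
tool_pos: [0.6086, 0.1726, 0.1562]
tool_rot: [3.122, 0.348, -0.002]
contact_force: [-0.3, -0.6, 0.6]
opening: 0.0851
grip_force: 0.0
[[ 9.754e-01  2.205e-01  2.500e-03]
 [ 2.205e-01 -9.754e-01  3.000e-04]
 [ 2.500e-03  2.000e-04 -1.000e+00]]
[0.60977225 0.17300985 0.15840508] [-0.00411964  0.00264098  0.35134174] 12.737515996293622
```

View pics/w3.png

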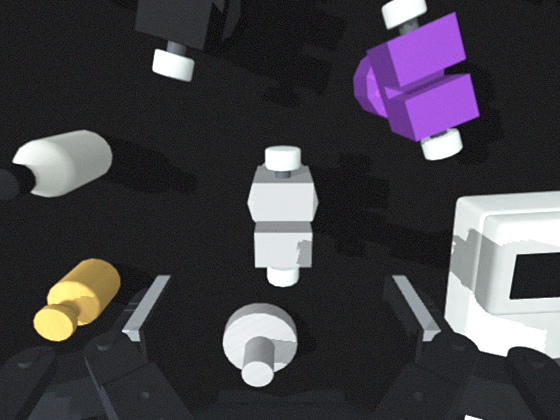

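```bash
python3 - <<'E'
from h import *
d=load('wrist');W=cloud(d);P=W.reshape(-1,3)
m=(np.hypot(P[:,0]-.609,P[:,1]-.172)<.06)&(P[:,2]>.089)&(P[:,2]<.1)
print(m.sum(),cv2.minAreaRect(P[m,:2].astype(np.float32)*1000))
M=R.from_rotvec(np.ravel(d['rvec'])).as_matrix();print(-M.T@np.ravel(d['tvec']),M[2])
m=(np.hypot(P[:,0]-.53,P[:,1]-.16)<.06)&(P[:,2]>.005)&(P[:,2]<.07)
print('platen',cv2.minEnclosingCircle(P[m,:2].astype(np.float32)*1000))
E
```

```text
4399 ((604.5990600585938, 171.05413818359375), (65.89973449707031, 36.0872802734375), 12.929247856140137)
[0.6899198  0.19161716 0.2975472 ] [-0.31369752 -0.07220054 -0.94677397]
platen ((477.0847473144531, 160.05715942382812), 28.096805572509766)
```

The position is consistent. Descending and gripping.

```bash
python3 -m pendant '[0,0,0,0,0.003,0.15,1, 0,0,0,0,0.003,0.3,1, 0,0,0,0,0.003,0.345,1, 0,0,0,0,0.003,0.345,1, 0,0,0,0,0.003,0.345,0, 0,0,0,0,0.003,0.345,0, 0,0,0,0,0.003,0.345,0, 0,0,0,0,0.003,0.345,0, 0,0,0,0,0.003,0.345,0, 0,0,0,0,0.003,0.345,0, 0,0,0,0,0.003,0.345,0, 0,0,0,0,0.003,0.345,0]' 80
```

```text
t: 4.75
tool_pos: [0.6102, 0.1731, 0.0545]
tool_rot: [3.122, 0.351, 0.004]
contact_force: [0.2, -0.7, 6.0]
opening: 0.035
grip_force: 79.5
```

```bash
python3 -m pendant '[0,0,0,0,0,-0.15,0, 0,0,0,0,0,-0.3,0, 0,0,0,0,0,-0.48,0, 0,0,0,0,0,-0.48,0, 0,0,0,0,0,-0.48,0]'
python3 -m pendant '[0,0,0.15,-0.14,0.2,0,0, 0,0,0.3,-0.28,0.4,0,0, 0,0,0.5,-0.42,0.6,0,0, 0,0,0.72,-0.572,0.793,0,0, 0,0,0.72,-0.572,0.793,0,0, 0,0,0.72,-0.572,0.793,0,0, 0,0,0.72,-0.572,0.793,0,0, 0,0,0.72,-0.572,0.793,0,0]'
python3 - <<'E'
from h import *
d=grab('wrist');save(d,'pics/w4.png',s=1)
grab('scene');grab('top')
o=telemetry.get_obs();M=R.from_rotvec(o['tool_rot']).as_matrix();print(o['tool_pos'],M.round(4).tolist(),np.degrees(np.arctan2(M[1,0],M[0,0])))
tp=o['tool_pos']
for n in('wrist','top','scene'):
    P=cloud(load(n)).reshape(-1,3);L=(P-tp)@M
    zt=-.0415
    m=(abs(L[:,0])<.06)&(abs(L[:,1])<.025)&(abs(L[:,2]-zt)<.006)
    if m.sum()>5: print(n,m.sum(),np.percentile(L[m],[1,50,99],axis=0).round(4).tolist(),cv2.minAreaRect(L[m,:2].astype(np.float32)*1000))
E
```

```text
t: 5.38
tool_pos: [0.6079, 0.1728, 0.1945]
tool_rot: [3.122, 0.351, -0.005]
contact_force: [-0.5, -0.4, -3.6]
opening: 0.0353
grip_force: 81.0
t: 6.38
tool_pos: [0.4944, -0.0959, 0.1956]
tool_rot: [-3.132, 0.238, 0.003]
contact_force: [-0.6, 0.8, -4.1]
opening: 0.0348
grip_force: 81.6
[ 0.4948049  -0.09616318  0.19651135] [[0.9885, -0.1511, -0.0005], [-0.1511, -0.9885, 0.0003], [-0.0005, -0.0002, -1.0]] -8.68885545084487
wrist 12843 [[-0.0248, -0.023, -0.0461], [0.0074, -0.0009, -0.0375], [0.0264, 0.0228, -0.0357]] ((-0.33904266357421875, 0.03099822998046875), (49.98451232910156, 54.878265380859375), 89.88689422607422)
scene 235 [[-0.0162, -0.0247, -0.046], [0.0124, 0.001, -0.0374], [0.03, 0.0243, -0.0355]] ((6.79456901550293, -0.3420143127441406), (48.504024505615234, 49.57870101928711), 0.8842678070068359)
```

View pics/w4.png

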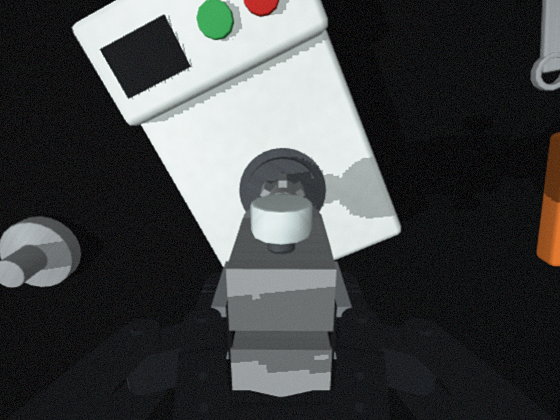

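The clamp is square in the fingers, with its block centred at about (283,330), and the stub is visible just beyond it. Lowering gently over the nose.

```bash
python3 -m pendant '[0,0,0,0.003,0.002,0.04,0, 0,0,0,0.003,0.002,0.08,0, 0,0,0,0.003,0.002,0.098,0, 0,0,0,0.003,0.002,0.104,0, 0,0,0,0.003,0.002,0.11,0, 0,0,0,0.003,0.002,0.116,0, 0,0,0,0.003,0.002,0.122,0, 0,0,0,0.003,0.002,0.128,0, 0,0,0,0.003,0.002,0.134,0, 0,0,0,0.003,0.002,0.14,0, 0,0,0,0.003,0.002,0.14,0]'
```

```text
t: 7.9
tool_pos: [0.4956, -0.0976, 0.1548]
tool_rot: [-3.132, 0.241, -0.001]
contact_force: [0.7, 0.7, -2.9]
opening: 0.0353
grip_force: 81.9
```

```bash
python3 -m pendant '[0,0,0,0,0,0.006,0, 0,0,0,0,0,0.012,0, 0,0,0,0,0,0.018,0, 0,0,0,0,0,0.024,0, 0,0,0,0,0,0.03,0, 0,0,0,0,0,0.036,0, 0,0,0,0,0,0.041,0, 0,0,0,0,0,0.041,0]'
python3 -m pendant '[0,0,0,0,0,0.003,0, 0,0,0,0,0,0.003,0]'
```

```text
t: 8.9
tool_pos: [0.4956, -0.0975, 0.1425]
tool_rot: [-3.132, 0.241, -0.001]
contact_force: [2.3, 4.2, -1.1]
opening: 0.0349
grip_force: 82.1
t: 9.15
tool_pos: [0.4956, -0.0975, 0.1417]
tool_rot: [-3.132, 0.241, -0.001]
contact_force: [2.4, 4.9, -0.6]
opening: 0.035
grip_force: 82.2
```

```bash
for i in 1 ; do python3 -m pendant '[0,0,0,0,0,0.003,0, 0,0,0,0,0,0.003,0]'; python3 -m pendant '[0,0,0,0,0,0.003,0, 0,0,0,0,0,0.003,0]'; done
```

```text
t: 9.4
tool_pos: [0.4957, -0.0975, 0.1408]
tool_rot: [-3.132, 0.241, -0.001]
contact_force: [3.2, 4.7, -0.6]
opening: 0.0353
grip_force: 82.2
t: 9.65
tool_pos: [0.4956, -0.0975, 0.1399]
tool_rot: [-3.132, 0.241, -0.001]
contact_force: [2.0, 3.6, -1.5]
opening: 0.0351
grip_force: 82.1
```

It seems to be meshing already. Continuing.

```bash
python3 -m pendant '[0,0,0,0.001,-0.002,0.004,0, 0,0,0,0.001,-0.002,0.008,0, 0,0,0,0.001,-0.002,0.012,0, 0,0,0,0.001,-0.002,0.012,0]';python3 -m pendant '[0,0,0,0,0,0.004,0, 0,0,0,0,0,0.008,0, 0,0,0,0,0,0.012,0, 0,0,0,0,0,0.012,0]'
```

```text
t: 10.15
tool_pos: [0.4957, -0.0974, 0.1359]
tool_rot: [3.132, -0.241, -0.0]
contact_force: [1.8, 3.3, -2.9]
opening: 0.0355
grip_force: 81.8
t: 10.65
tool_pos: [0.4957, -0.0973, 0.1324]
tool_rot: [3.132, -0.241, -0.0]
contact_force: [2.6, 2.8, -1.8]
opening: 0.0354
grip_force: 81.8
```

Meshed. Sliding down to the collar.

```bash
python3 -m pendant '[0,0,0,0,-0.001,0.005,0, 0,0,0,0,-0.001,0.01,0, 0,0,0,0,-0.001,0.015,0, 0,0,0,0,-0.001,0.02,0, 0,0,0,0,-0.001,0.025,0, 0,0,0,0,-0.001,0.03,0, 0,0,0,0,-0.001,0.035,0, 0,0,0,0,-0.001,0.039,0, 0,0,0,0,-0.001,0.039,0]';python3 -m pendant '[0,0,0,0,0,0.003,0, 0,0,0,0,0,0.003,0]';python3 -m pendant '[0,0,0,0,0,0.002,0, 0,0,0,0,0,0.002,0]'
```

```text
t: 11.78
tool_pos: [0.4956, -0.0969, 0.1206]
tool_rot: [3.132, -0.24, -0.001]
contact_force: [1.4, 0.4, -3.4]
opening: 0.035
grip_force: 81.7
t: 12.02
tool_pos: [0.4957, -0.0969, 0.1199]
tool_rot: [3.132, -0.24, -0.001]
contact_force: [0.6, 1.3, -4.5]
opening: 0.0349
grip_force: 81.7
t: 12.28
tool_pos: [0.4958, -0.097, 0.1195]
tool_rot: [3.132, -0.24, -0.0]
contact_force: [-0.0, 0.8, -2.4]
opening: 0.0348
grip_force: 81.9
```

```bash
python3 -m pendant '[0,0,0,0,0,0.003,0, 0,0,0,0,0,0.003,0]';python3 -m pendant '[0,0,0,0,0,0.002,0, 0,0,0,0,0,0.002,0]'
```

```text
t: 12.52
tool_pos: [0.4959, -0.097, 0.1195]
tool_rot: [3.132, -0.24, -0.0]
contact_force: [-3.2, 1.3, 4.6]
opening: 0.0353
grip_force: 82.9
t: 12.78
tool_pos: [0.496, -0.0971, 0.1195]
tool_rot: [3.132, -0.24, -0.0]
contact_force: [-5.4, 0.4, 8.5]
opening: 0.035
grip_force: 83.3
```

The clamp is home on the collar, with about 12 N of contact. Turning the clamp and spindle +24.9° (negative about tool z).

```bash
python3 -m pendant '[0,0,-0.08,0,0,-0.001,0, 0,0,-0.16,0,0,-0.001,0, 0,0,-0.24,0,0,-0.001,0, 0,0,-0.32,0,0,-0.001,0, 0,0,-0.4,0,0,-0.001,0, 0,0,-0.48,0,0,-0.001,0, 0,0,-0.56,0,0,-0.001,0, 0,0,-0.64,0,0,-0.001,0, 0,0,-0.72,0,0,-0.001,0, 0,0,-0.79,0,0,-0.001,0, 0,0,-0.83,0,0,-0.001,0, 0,0,-0.83,0,0,-0.001,0]'
python3 - <<'E'
from h import *
d=grab('wrist');save(d,'pics/w5.png',s=1)
o=telemetry.get_obs();M=R.from_rotvec(o['tool_rot']).as_matrix();print(np.degrees(np.arctan2(M[1,0],M[0,0])),o['wrist_torque'],M[:,2])
E
```

```text
t: 14.28
tool_pos: [0.4964, -0.096, 0.1194]
tool_rot: [-3.108, -0.439, -0.002]
contact_force: [-2.5, 4.5, 5.5]
opening: 0.0349
grip_force: 82.8
16.070723008322233 [ 1.10712802  0.51425118 -0.22386556] [ 0.00113147  0.0024522  -0.99999635]
```

View pics/w5.png

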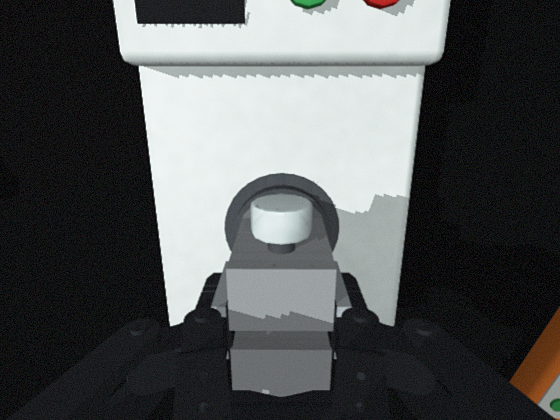

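The thumb-screw at (281,218) lies along the tester and the clamp sits on the collar. Releasing and withdrawing upward.

```bash
python3 -m pendant '[0,0,0,0,0,0,0.2, 0,0,0,0,0,0,0.4, 0,0,0,0,0,0,0.7, 0,0,0,0,0,0,1, 0,0,0,0,0,0,1, 0,0,0,0,0,0,1, 0,0,0,0,0,0,1, 0,0,0,0,0,-0.05,1, 0,0,0,0,0,-0.2,1, 0,0,0,0,0,-0.4,1, 0,0,0,0,0,-0.6,1, 0,0,0,0,0,-0.6,1]'
python3 -m pendant '[0,0,0,-0.6,0,0,1, 0,0,0,-0.6,0,0,1, 0,0,0,-0.6,0,0,1, 0,0,0,-0.6,0,0,1, 0,0,0,-0.6,0,0,1]'
python3 - <<'E'
from h import *
d=grab('wrist');save(d,'pics/w6.png',s=1)
for n in('wrist','scene','top'):
    d=load(n) if n=='wrist' else grab(n);P=cloud(d).reshape(-1,3)
    r=np.hypot(P[:,0]-.496,P[:,1]+.097)
    m=(r<.06)&(P[:,2]>.153)&(P[:,2]<.168)
    if m.sum()>5: print(n,m.sum(),P[m].mean(0),np.percentile(P[m,2],[10,50,90]),cv2.minAreaRect(P[m,:2].astype(np.float32)*1000))
    C=d['image'].reshape(-1,3).astype(int)
    m=(r<.06)&(P[:,2]>.125)&(P[:,2]<.158)&(C.min(1)>185)
    if m.sum()>10:
        k=cv2.kmeans(P[m,:2].astype(np.float32),2,None,(3,50,1e-6),5,0)[2];v=k[0]-k[1];print(k,np.degrees(np.arctan2(v[1],v[0])))
E
```

```text
t: 15.82
tool_pos: [0.4985, -0.0978, 0.3068]
tool_rot: [3.104, 0.44, 0.019]
contact_force: [-0.1, 0.3, -0.2]
opening: 0.0858
grip_force: 0.0
t: 16.45
tool_pos: [0.323, -0.1469, 0.2982]
tool_rot: [3.111, 0.44, 0.001]
contact_force: [1.0, 0.4, -0.2]
opening: 0.0853
grip_force: 0.0
wrist 21 [ 0.45504022 -0.10678546  0.15337181] [0.1530421  0.15339958 0.15360809] ((454.371826171875, -106.07365417480469), (6.590933799743652, 7.036172866821289), 49.31715774536133)
[[ 0.45352867 -0.10132401]
 [ 0.45589063 -0.10924987]] 106.59437
scene 330 [ 0.49895683 -0.09602946  0.15684128] [0.15435119 0.15695584 0.15918618] ((502.20263671875, -94.91341400146484), (82.94482421875, 36.50647735595703), 16.6795711517334)
[[ 0.5305259  -0.08253314]
 [ 0.4586251  -0.10671515]] 18.58906
top 458 [ 0.49649587 -0.09806265  0.15822261] [0.15579433 0.15831382 0.16069606] ((496.51953125, -98.10897064208984), (89.99476623535156, 36.16903305053711), 15.701802253723145)
[[ 0.5333628  -0.0844604 ]
 [ 0.45678946 -0.10707515]] 16.453686
```

View pics/w6.png

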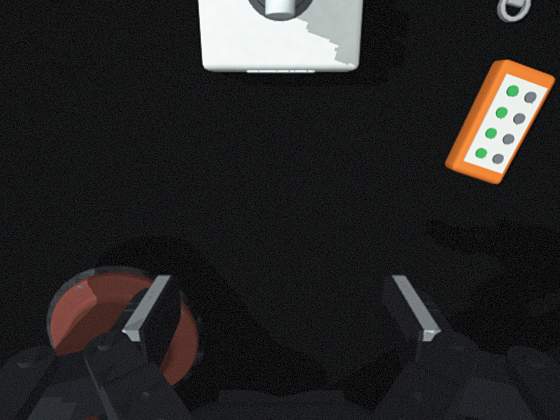

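The last picture shows the fingers open and empty. The block top measures about 0.158 m (expected 0.159) and the clamp yaw about 16°, against the tester's 16.15°. Handing in.

```bash
python3 -c "
from station import ctrl;print(ctrl.finish_job())"
```

```text
the job is handed in; nothing more can be done
None
```

The job is handed in, with no verdict returned: by my measurements the clamp is meshed and home on the collar, its thumb-screws are within about 1° of the tester's length, and it is let go with the arm clear, at about 17 s.

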